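# Close and latch the cheese display case

### The arm

A 6-joint arm with a two-finger parallel gripper is mounted at the origin on the work surface. World frame = base frame: x ahead of the robot, y to its left, z up, the work surface at z = 0. Lengths are in m, angles in rad, forces in N, time in s.
With the tool pointing down it reaches from about 0.375 to 0.975 m from the base axis. Payload 3.8 kg.
Tool frame: the origin (TCP) lies at the very end of the fingers, on their centre line; the grasp point (between the pads) lies 19 mm behind it; z points along the fingers, y is the direction in which the jaws open and shut (so a half turn about z gives the same grasp; the last joint's range is limited). The gripper opens to 85 mm and grips with 20 to 120 N. Pads are 22 mm wide; open, the fingers measure 114 mm over their backs; the gripper's body (76 mm by 85 mm) begins 54 mm behind the grasp point. The pads swing forward as they close: fully open they stand 13 mm farther back than shut.
Start: joints at [1.273, 0.264, 1.604, -0, 1.274, -0.037], TCP at [0.174, 0.652, 0.231] pointing down, gripper open.
Joint ranges: [-2.63, 2.63], [-0.94, 2.18], [0.31, 2.57], [-1.31, 4.45], [0, 2.66], [-2.55, 2.55]. Speed limits (rad/s): [2.57, 2.57, 3.14, 3.14, 3.14, 3.14].

### API

Orientations are given as a 3x3 rotation matrix whose columns are the frame's x, y, z axes.
In Python, from rig import * gives the robot as it stands. The module is installed in compiled form; this text tells all that it offers.
- The arm moves only by the tool drive_tool, never from a script. Its argument "rows" is a list of rows, each a list of 7 numbers: the turn, a rotation vector about the world's x, y, z as a fraction of full scale, then the shift along the world's x, y, z as a fraction of full scale, then the opening, from 0 (shut) to 1 (fully open). In form: [[ax, ay, az, dx, dy, dz, jaw], ...]. A call has 1 to 8 rows; each row shifts and turns the pose as measured when the row begins; what a row does not reach is not made up. Full scale, the value 1, is 1 m for a shift and 180 degrees for a turn. A row lasts 1/12 s, in which the tool goes at most 41.7 mm and 7.16 degrees, less where a joint would pass 70% of its speed; a pose out of reach is approached as far as the arm can. A call with a number of a shift or a turn outside -1 to 1 is refused whole. A call with a gripper value outside its range is refused whole. The fingers move at their own pace and stop on an object; the grip force is fixed at half the most. Time passes only in rows, so rows that do not move let the fingers close. It gives the time, the measured TCP pose, the force and the opening at its end, in the units of the state.
- sense(): the state, without advancing time (a new reading comes with each control period).
- read_camera(name): name is "side" or "top" or "wrist"; returns a dict with "pixels" (400x640x3 uint8, blue, green, red), "fovy" (degrees; the focal length in pixels is half the picture's height over the tangent of half this angle, whatever the lens; pixels are square), "cx", "cy" (the principal point, pixels), "k1" (the pictures are not rectified: a ray, as slopes to the right and down, at radius r is drawn at 1 + k1 r^2 times it, then the intrinsics apply), "view" (4x4, takes a point from world to camera coordinates); the wrist camera has in their place "tool_from_camera" (4x4, takes a point from camera to tool coordinates, whose origin is the TCP and whose axes are the flange's). Camera axes: x right, y down, z forward; pixel columns grow to the right and rows downward; lengths in m; the calibration is good to about 2 mm. A picture is of the moment at which its call begins: read the wrist's pose just before it. There is no depth.
- job_done(): hands the job in, once; it reports no verdict.
Trained networks look in the newest picture that a camera, given by its name, has taken for a name from the list of things; names that differ only in an ending like _2 or _b are one class to them, and where a whole thing is asked for, a point or a joint stands for the part that bears it (a point fixed in the world has none). Each returns a list of dicts, best first, with "confidence" (0 to 1); they miss things now and then, are a little off and sometimes report something else, mostly with a low value. They report only what shows in the picture. A call takes as long as a camera call.
- recognise(label, camera): "extent" ([left, top, right, bottom] in pixels, round what is visible of it).
- masks_of(label, camera): "region" (400x640 bool, what is visible of it) and "extent" ([left, top, right, bottom] in pixels, round what is visible of it).
- tip_of(label, camera): "uv" ([column, row] in pixels: a listed point, or the origin of a listed thing).
The state is a dict: "clock": time; "joint_positions": joint angles; "joint_vel": joint speeds; "effort": joint torques, N m; "ee_pos": TCP position; "tcp_rot": TCP orientation; "force": force on the tool from outside, world axes, zero at the start; "torque": the same for the moment, N m; "grip_width": opening from 0.0 (shut) to 1.0 (fully open).
Only numpy, scipy, OpenCV 4.12 (cv2) and the standard library are available. Lean on these libraries where they do the work, as an engineer would, in place of code of your own. Each camera call takes 0.05 s, during which the arm holds its last target. There are 200 camera calls.

### The job

Close up the cheese display case: slide the clear sash with the dark red pull fully shut, to the right, and only then swing the dark red latch lever to the right, over its cam, until it drops fully home in the low notch. Leave the cheeses, jars and bowl where they stand.

Things in the scene. Friction and masses are not known exactly. Their poses are not given: they have to be found in the camera images.
- case: Fixed white display case with oak ledge (top 196 mm above the table) behind a sloping face, about 500 mm wide. Origin on the table straight below latch_hub; z up, y to its left, -x its front, facing the robot. The face is inclined 30 degrees from level. Approach it square on: the lamp bar above is in the way of an upright tool.
- latch_hub (a point): Where the latch's turning axis meets the sloping face, 140 mm above the table. Axes: x up the slope, y along the face to the left, z square out of the face (30 degrees from vertical, leaning to the robot). The face reaches from x -142 to +93 mm and y -150 to +345 mm in this frame. A brass cam ring, 49 mm in radius and 25 mm high, lies round the hub's lower right.
- lamp_bar (a point): Centre of the fixed aluminium lamp bar over the face: 24 mm deep, 480 mm long (left-right), 16 mm thick, about 200 mm straight above the latch_hub point and 100 mm to its left; carried by an arm at each end (14 mm thick), which rises from the rear of the ledge to the bar's height and runs forward to it.
- sash (a joint): How far the clear sliding sash stands open, in m: 0 fully shut against its stop, up to 0.11, opening to the left (+y of latch_hub). It starts 0.05 to 0.09 open. Slides with about 2.5 N of friction and stays where it is left.
- sash_grip (a point): Centre of the dark red upright pull bar on the sash, 60 mm long up the slope, 14 mm wide (left-right), 34 mm tall, standing on a grey pad; its centre is 26 mm and its top 43 mm out from the face. It moves with the sash: in the latch_hub frame it lies at x +30 mm, y 100 mm plus the sash opening. Axes as latch_hub.
- latch (a joint): Turn of the lever, rad. 0: points down the slope (starts 0 to 0.05). Grows as it swings right (about +z of latch_hub, counter-clockwise seen from in front). The cam lifts it up to the crest at 0.7; past about 0.9 a spring carries it down into the notch, where it rests at 1.4 to 1.5, pointing right along the face. Stop at 1.56. Needs about 12 N at the grip; let go before the crest, it falls back.
- latch_lift (a joint): Height of the lever along the axis, m, set by the cam, on which a roller and spring keep it: about -0.0015 at the start, +0.009 at the crest, -0.0055 in the notch.
- latch_grip (a point): Middle of the lever's dark red grip sleeve, 85 mm from the turning axis and, at the start, 32 mm out from the face. The sleeve is 70 mm long (48 to 118 mm from the axis), 18 mm wide, 20 mm thick, with 22 mm of free space under it at the start. Axes: z out of the face, x from the grip towards the axis; it turns and lifts with the lever.
- cheese_pale: loose pale yellow wrapped cheese block 120 x 75 x 35, on the table in front of the case (mm); origin at the centre of its underside; not to be disturbed.
- cheese_herb: loose green herb cheese block 130 x 70 x 30, on the table in front of the case (mm); origin at the centre of its underside; not to be disturbed.
- cheese_ledge: loose brown cheese block 90 x 110 x 35 lying on the case's oak ledge (mm); origin at the centre of its underside; not to be disturbed.
- jar_mustard: loose mustard jar, diameter 64, height 75, standing on the case's oak ledge (mm); origin at the centre of its underside; not to be disturbed.
- jar_jam: loose dark red jam jar with white cap, diameter 68, height 85, on the table to the right (mm); origin at the centre of its underside; not to be disturbed.
- jar_honey: loose amber honey jar with brass cap, diameter 68, height 85, on the table to the right (mm); origin at the centre of its underside; not to be disturbed.
- bowl: loose white tasting bowl, diameter 110, height 50, on the table to the left (mm); origin at the centre of its underside; not to be disturbed.

How it is judged:
On the way, in this order (a step that is already met when the one before it is completed fails the run):
1. the sash is slid fully shut (within 5 mm) while the latch is still open (value of joint sash below 0.005 m and value of joint latch below 0.4 rad), for 0.1 s.
2. the lever has gone over the cam and dropped into its low notch, the sash being shut (value of joint sash below 0.005 m and value of joint latch above 1.3 rad and value of joint latch_lift below -0.0035 m), for 0.2 s.
At the end, for the whole second after the job is handed in: The sash is within 5 mm of fully shut, the lever is turned at least 1.3 rad and has dropped into the notch, clearly lower than it stood at the start (lift below -3.5 mm), at rest (all of step 2 and velocity of joint latch between -0.05 and 0.05 rad/s); the robot touches nothing.
It fails at once if the latch is turned over its cam while the sash is open (value of joint latch above 0.9 rad and value of joint sash above 0.01 m).
It fails at once if a cheese, a jar or the bowl is shifted by more than 25 mm (distance of any of cheese_pale, cheese_herb, cheese_ledge, jar_mustard, jar_jam, jar_honey, bowl from where it was at the start of the episode above 0.025 m).
It also fails if it takes over 42 s, if anything falls off the work surface, if the arm or the gripper's body presses on something with over 40 N, if the wrist force passes 120 N, or if a joint passes its speed limit or range.

## Working session

There is one attempt and no reset: what is moved stays moved. The work goes in short steps, Python scripts to look and compute and a tool call to move; the robot and the scene stay as the last step left them, time stands still between calls to the robot, and variables do not carry over. Pictures are saved under pics/ and viewed, about 8 in all and at most 12, crops included, and the job is handed in when it is done.

Besides the shell and the picture viewer there is one more tool, called after "Emit:" by a JSON object that holds its "method" and its "body". drive_tool: Moves the arm, as the interface text tells. Its arguments: {"type":"object","properties":{"rows":{"type":"array","items":{"type":"array","items":{"type":"number","minimum":-1,"maximum":1}}}},"required":["rows"]}

```bash
mkdir -p pics
cat > h.py <<'E'
from rig import *
import numpy as np, cv2
from scipy.optimize import least_squares
def cam(n):
    c=read_camera(n); f=200/np.tan(np.radians(c["fovy"])/2); c["f"]=f; return c
def proj(c,P):
    p=c["view"]@np.append(P,1); s=p[:2]/p[2]; s=s*(1+c["k1"]*(s@s)); return c["f"]*s+[c["cx"],c["cy"]]
E
cat > a.py <<'E'
from h import *
s=sense(); print(s["clock"],s["ee_pos"],s["tcp_rot"].round(3) if hasattr(s["tcp_rot"],'round') else s["tcp_rot"])
ims=[];C={}
for n in ("side","top"):
    c=C[n]=cam(n); ims.append(c["pixels"])
    cv2.imwrite(f"pics/{n}0.png",c["pixels"])
    print(n,c["fovy"],c["k1"],c["view"].round(3).tolist())
    for l in ("latch_hub","sash_grip","latch_grip","lamp_bar","case","jar_jam","jar_honey","cheese_pale","cheese_herb","bowl","jar_mustard","cheese_ledge"):
        d=tip_of(l,n); print(l,[(np.round(x["uv"],1).tolist(),round(x["confidence"],2)) for x in d[:2]])
E
python3 a.py
```

```text
0.0 [0.17380662 0.65146481 0.229957  ] [[-0.966  0.258 -0.001]
 [ 0.258  0.966 -0.002]
 [ 0.    -0.002 -1.   ]]
side 50.75950232946687 -0.07911381445924279 [[-0.813, -0.583, -0.01, 0.514], [-0.33, 0.475, -0.815, 0.303], [0.48, -0.659, -0.579, 1.485], [0.0, 0.0, 0.0, 1.0]]
latch_hub [([319.5, 201.2], 0.7), ([372.4, 231.7], 0.69)]
sash_grip [([304.2, 215.5], 0.66)]
latch_grip [([344.5, 210.1], 0.48)]
lamp_bar [([306.8, 169.7], 0.65)]
case [([323.5, 228.2], 0.59)]
jar_jam []
jar_honey []
cheese_pale [([342.5, 270.2], 0.51)]
cheese_herb [([373.9, 231.8], 0.7)]
bowl [([258.9, 355.1], 0.7), ([322.0, 228.5], 0.15)]
jar_mustard [([285.5, 189.6], 0.5)]
cheese_ledge [([255.4, 206.9], 0.9)]
top 44.42739612732404 -0.011403978727441038 [[0.011, -1.0, 0.002, 0.072], [-0.986, -0.011, -0.165, 0.61], [0.165, 0.0, -0.986, 1.864], [0.0, 0.0, 0.0, 1.0]]
latch_hub [([339.7, 192.0], 0.91)]
sash_grip [([299.0, 186.6], 0.97)]
latch_grip [([342.3, 213.9], 0.66)]
lamp_bar [([315.4, 178.0], 0.81)]
case [([343.0, 193.4], 0.63)]
jar_jam [([447.5, 216.8], 0.74), ([311.9, 178.0], 0.69)]
jar_honey [([452.9, 248.3], 0.88), ([340.1, 195.7], 0.63)]
cheese_pale [([295.5, 242.6], 0.89)]
cheese_herb [([361.7, 240.1], 0.9)]
bowl [([179.3, 241.3], 0.67)]
jar_mustard [([323.6, 149.8], 0.64)]
cheese_ledge [([276.1, 152.6], 0.8), ([448.0, 217.2], 0.22)]
```

```bash
cat >> h.py <<'E'
S,Cc=np.sin(np.pi/6),np.cos(np.pi/6)
def Rc(yaw): c,s=np.cos(yaw),np.sin(yaw); return np.array([[c,-s,0],[s,c,0],[0,0,1]])
Rh=np.array([[Cc,0,-S],[0,1,0],[S,0,Cc]])   # hub axes in case frame
def h2w(p,q): return np.array([p[0],p[1],.14])+Rc(p[2])@Rh@np.array(q)
E
cat > b.py <<'E'
from h import *
uv={"side":dict(latch_hub=[319.5,201.2],sash_grip=[304.2,215.5],latch_grip=[344.5,210.1],lamp_bar=[306.8,169.7]),
"top":dict(latch_hub=[339.7,192],sash_grip=[299,186.6],latch_grip=[342.3,213.9],lamp_bar=[315.4,178])}
C={n:cam(n) for n in uv}
def pts(p): return dict(latch_hub=h2w(p,[0,0,0]),sash_grip=h2w(p,[.03,.1+p[3],.026]),latch_grip=h2w(p,[-.085,-.002,.032]),lamp_bar=np.array([p[0],p[1],.34])+Rc(p[2])@[0,.1,0])
def res(p): return np.concatenate([proj(C[n],P)-uv[n][k] for n in uv for k,P in pts(p).items()])
r=least_squares(res,[.62,.05,0,.07],loss="soft_l1",x_scale=[.1,.1,.1,.05]); print(r.x); print(res(r.x).reshape(2,4,2).round(1).tolist())
for k,P in pts(r.x).items(): print(k,P.round(3))
a=C["side"]["pixels"][130:370,180:480]; b=C["top"]["pixels"][110:290,150:480]
cv2.imwrite("pics/a.png",cv2.resize(a,None,fx=2.4,fy=2.4)); cv2.imwrite("pics/b.png",cv2.resize(b,None,fx=2.4,fy=2.4))
E
python3 b.py
```

```text
[ 0.61356188 -0.00151626  0.0761649   0.05290722]
[[[3.0, 0.4], [-5.6, -3.0], [-2.3, 0.9], [1.2, -0.0]], [[0.9, -2.6], [0.1, 0.2], [0.4, -0.2], [-2.1, 2.8]]]
latch_hub [ 0.614 -0.002  0.14 ]
sash_grip [0.615 0.152 0.178]
latch_grip [ 0.524 -0.01   0.125]
lamp_bar [0.606 0.098 0.34 ]
```

View pics/a.png

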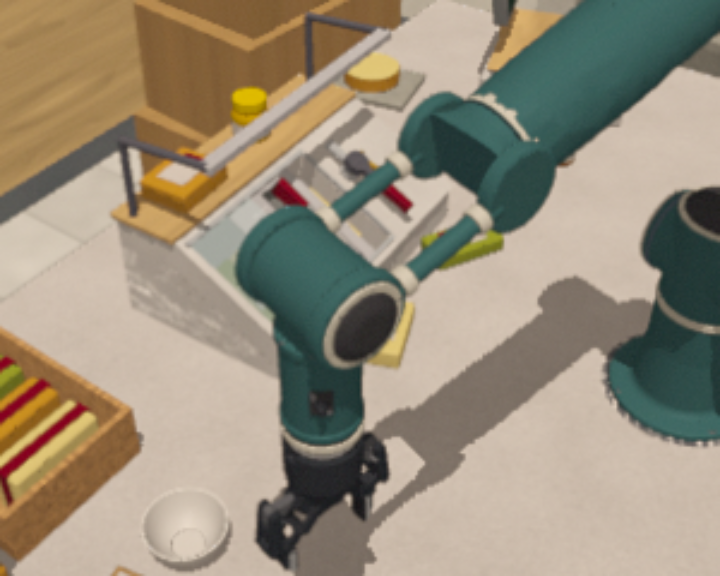

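View pics/b.png

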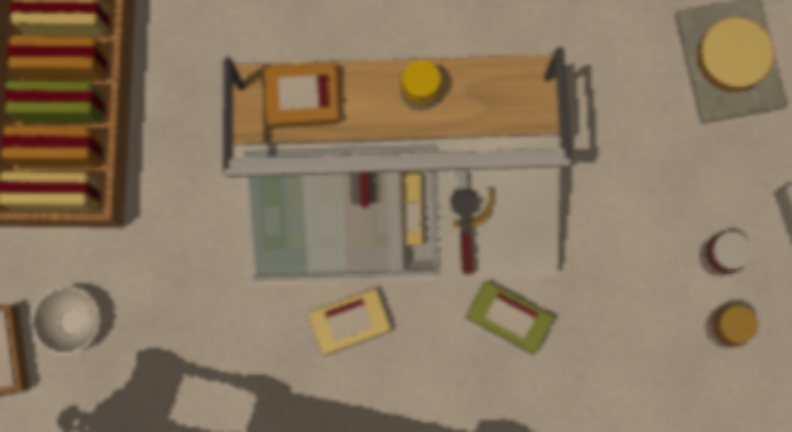

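Side view: pull at (301,209), lever hub around (329,197), and the arm partly occludes. Top view: pull at (301,189), hub at (344,194), sleeve at (345,215), and the case yaw is slightly positive. I'll move to a viewing pose for the wrist camera, square to the face.

```bash
cat >> h.py <<'E'
from scipy.spatial.transform import Rotation as Ro
def toolR(t,yaw):
    t=np.radians(t); z=np.array([np.sin(t),0,-np.cos(t)]); y=np.array([0,1,0]); return Rc(yaw)@np.column_stack([np.cross(y,z),y,z])
def need(P,R):
    s=sense(); rv=Ro.from_matrix(R@np.array(s["tcp_rot"]).T).as_rotvec()/np.pi
    print("turn",rv.round(4),"shift",(np.array(P)-s["ee_pos"]).round(4),"deg",np.linalg.norm(rv)*180)
E
python3 -c "
from h import *
need([.51,.06,.28],toolR(32,.05))"
```

```text
turn [-0.0188 -0.1775  0.0963] shift [ 0.3359 -0.5922  0.0487] deg 36.507028352707835
```

Emit:
{"method": "drive_tool", "body": {"rows": [[-0.001,-0.011,0.006,0.02,-0.035,0.006,0],[-0.001,-0.011,0.006,0.02,-0.035,0.006,0],[-0.001,-0.011,0.006,0.02,-0.035,0.006,0],[-0.001,-0.011,0.006,0.02,-0.035,0.006,0],[-0.001,-0.011,0.006,0.02,-0.035,0.006,0],[-0.001,-0.011,0.006,0.02,-0.035,0.006,0],[-0.001,-0.011,0.006,0.02,-0.035,0.003,0],[-0.001,-0.011,0.006,0.02,-0.035,0,0]]}}

```text
clock: 2.07
ee_pos: [0.3356, 0.3691, 0.2686]
tcp_rot: [[-0.954, 0.09, 0.285], [0.093, 0.996, -0.004], [-0.284, 0.023, -0.959]]
force: [0.3, 0.3, 0.2]
grip_width: -0.001
```

Emit:
{"method": "drive_tool", "body": {"rows": [[-0.001,-0.011,0.006,0.02,-0.035,0.003,0],[-0.001,-0.011,0.006,0.02,-0.035,0.003,0],[-0.001,-0.011,0.006,0.02,-0.035,0.003,0],[-0.001,-0.011,0.006,0.02,-0.035,0,0],[-0.001,-0.011,0.006,0.02,-0.035,0,0],[-0.001,-0.011,0.006,0.02,-0.035,0,0],[-0.001,-0.011,0.006,0.02,-0.035,0,0],[0,0,0,0,0,0,0]]}}

```text
clock: 2.73
ee_pos: [0.4795, 0.1068, 0.2827]
tcp_rot: [[-0.849, -0.05, 0.527], [-0.042, 0.999, 0.027], [-0.527, 0.0, -0.85]]
force: [-0.6, 0.0, -0.4]
grip_width: -0.0
```

```bash
cat >> h.py <<'E'
def wrist():
    s=sense(); c=cam("wrist"); T=np.eye(4); T[:3,:3]=s["tcp_rot"]; T[:3,3]=s["ee_pos"]
    c["view"]=np.linalg.inv(T@c["tool_from_camera"]); return c
E
cat > c.py <<'E'
from h import *
need([.51,.06,.28],toolR(32,.05)); s=sense(); print(s["clock"],s["ee_pos"],s["force"],s["grip_width"])
c=wrist(); cv2.imwrite("pics/w1.png",c["pixels"]); print(c["tool_from_camera"].round(3).tolist())
p=[.6136,-.0015,.05,.055]
for k,q in dict(latch_hub=[0,0,0],sash_grip=[.03,.155,.026],latch_grip=[-.085,0,.032]).items(): print(k,proj(c,h2w(p,q)).round(), [(np.round(x["uv"],1).tolist(),round(x["confidence"],2)) for x in tip_of(k,"wrist")[:3]])
E
python3 c.py
```

```text
turn [-0.0001 -0.0009  0.0001] shift [ 0.0305 -0.0468 -0.0027] deg 0.1678411380540714
2.7333 [0.47951385 0.10684477 0.28265398] [-0.64628817  0.03413816 -0.37515043] -7.653192481711692e-05
[[-0.001, -0.957, -0.29, 0.073], [1.0, -0.001, -0.001, -0.0], [0.001, -0.29, 0.957, -0.143], [0.0, 0.0, 0.0, 1.0]]
latch_hub [205. 204.] [([194.0, 197.7], 0.96)]
sash_grip [362. 242.] [([349.9, 239.8], 0.84)]
latch_grip [183. 121.] [([166.5, 118.2], 0.63)]
```

View pics/w1.png

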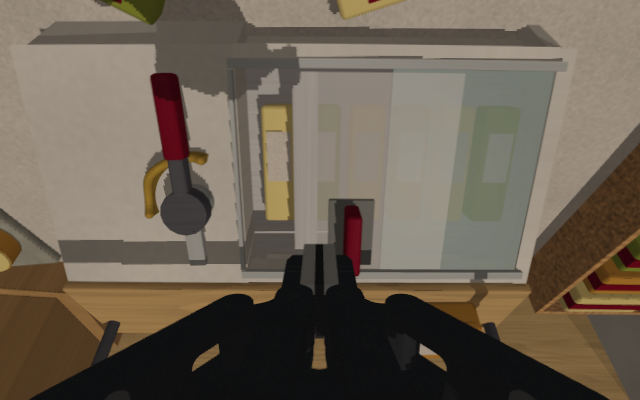

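```bash
cat > d.py <<'E'
from h import *
c=wrist(); uv=np.array([[194,197.7],[350,239.8],[166.5,118.2]])
for yaw in (.04,.05,None):
    def res(p):
        q=[p[0],p[1],yaw if yaw else p[4]]; a=p[3]
        P=[h2w(q,[0,0,0]),h2w(q,[.03,.1+p[2],.026]),h2w(q,[-.085*np.cos(a),-.085*np.sin(a),.032])]
        r=np.concatenate([proj(c,x)-u for x,u in zip(P,uv)]); return np.append(r,[(a-.025)*40,((p[4]-.05)*100)])
    r=least_squares(res,[.61,0,.05,.02,.05]); print(r.x.round(4),r.fun.round(1))
E
python3 d.py
```

```text
[ 0.6076 -0.001   0.0535  0.0417  0.05  ] [-0.2  2.8 -0.   0.8  0.2 -2.3  0.7  0. ]
[ 0.6079 -0.0009  0.0532  0.034   0.05  ] [-0.1  3.  -0.   0.1  0.1 -2.   0.4  0. ]
[ 0.6079 -0.0009  0.0532  0.0331  0.0512] [-0.1  3.   0.  -0.   0.1 -2.   0.3  0.1]
```

```bash
cat >> h.py <<'E'
p=[.609,-.001,.05]
def where():
    s=sense(); d=np.array(s["ee_pos"])-[p[0],p[1],.14]; A=Rc(p[2])@Rh; print("hub-frame tcp",(A.T@d).round(4),"F hub",(A.T@np.array(s["force"])).round(1),"t",s["clock"])
E
cat > e.py <<'E'
from h import *
need(h2w(p,[.01,.198,.09]),toolR(32,.05))
need(h2w(p,[.01,.198,.02]),toolR(32,.05))
A=Rc(.05)@Rh; print("hub axes cols\n",A.round(4)); where()
E
python3 e.py
```

```text
turn [-0.0013 -0.0018 -0.0037] shift [ 0.085   0.0786 -0.06  ] deg 0.7769254530577514
turn [-0.0013 -0.0018 -0.0037] shift [ 0.12    0.0804 -0.1206] deg 0.7769254530577514
hub axes cols
 [[ 0.8649 -0.05   -0.4994]
 [ 0.0433  0.9988 -0.025 ]
 [ 0.5     0.      0.866 ]]
hub-frame tcp [-0.037   0.1237  0.1864] F hub [-0.8  0.4 -0. ] t 2.9833
```

Emit:
{"method": "drive_tool", "body": {"rows": [[0,0,-0.001,0.015,0.03,-0.01,0],[0,0,-0.001,0.02,0.03,-0.01,0],[0,0,-0.001,0.025,0.02,-0.02,0],[0,0,-0.001,0.025,0,-0.02,0],[0,0,0,0,0,0,0],[0,0,0,0.009,0,-0.015,0],[0,0,0,0.009,0,-0.015,0],[0,0,0,0,0,0,0]]}}

```text
clock: 3.65
ee_pos: [0.5795, 0.2272, 0.1938]
tcp_rot: [[-0.845, -0.086, 0.528], [-0.068, 0.996, 0.053], [-0.531, 0.009, -0.848]]
force: [-0.9, -0.8, -0.2]
grip_width: -0.001
```

```bash
python3 e.py; python3 -c "
from h import *
c=wrist();cv2.imwrite('pics/w2.png',c['pixels'])"
```

```text
turn [-0.0029  0.0001 -0.0116] shift [-0.0167 -0.0322  0.0292] deg 2.1477024783115803
turn [-0.0029  0.0001 -0.0116] shift [ 0.0182 -0.0305 -0.0315] deg 2.1477024783115803
hub axes cols
 [[ 0.8649 -0.05   -0.4994]
 [ 0.0433  0.9988 -0.025 ]
 [ 0.5     0.      0.866 ]]
hub-frame tcp [0.0113 0.2293 0.0556] F hub [-0.9 -0.7  0.3] t 3.65
```

View pics/w2.png

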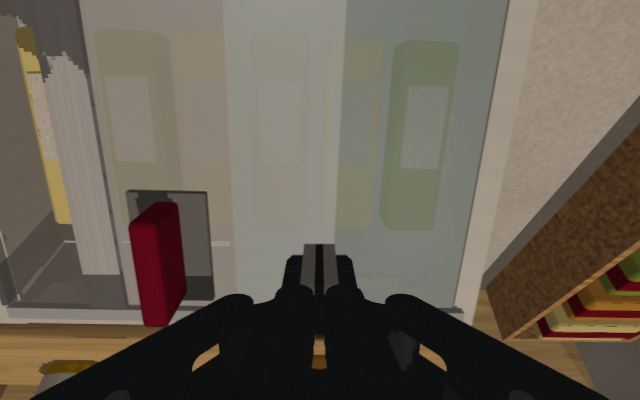

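The pull is at (155,265), to the image left (the case's right) of the closed fingers at (320,260). Next I lower beside it and push right.

Emit:
{"method": "drive_tool", "body": {"rows": [[-0.001,0,-0.004,0.006,0,-0.01,0],[-0.001,0,-0.004,0.006,0,-0.01,0],[-0.001,0,-0.003,0.005,0,-0.009,0],[0,0,0,0,0,0,0],[0,0,0,0,-0.012,0,0],[0,0,0,0,-0.012,0,0],[0,0,0,0,-0.012,0,0],[0,0,0,0,-0.008,0,0]]}}

```text
clock: 4.37
ee_pos: [0.5931, 0.1979, 0.1774]
tcp_rot: [[-0.84, -0.073, 0.538], [-0.06, 0.997, 0.043], [-0.54, 0.004, -0.842]]
force: [0.1, -0.8, -0.5]
grip_width: -0.002
```

```bash
python3 e.py|tail -1
```

```text
hub-frame tcp [0.0136 0.1995 0.0354] F hub [-0.2 -0.8 -0.4] t 4.3667
```

Emit:
{"method": "drive_tool", "body": {"rows": [[0,0,-0.003,0.005,0,-0.01,0],[0,0,-0.003,0.004,0,-0.008,0],[0,0,0,0,-0.012,0,0],[0,0,0,0.001,-0.015,0,0],[0,0,0,0.001,-0.015,0,0],[0,0,0,0.001,-0.015,0,0],[0,0,0,0.001,-0.015,0,0],[0,0,0,0,0,0,0]]}}

```text
clock: 5.03
ee_pos: [0.6043, 0.1343, 0.1748]
tcp_rot: [[-0.831, -0.07, 0.551], [-0.052, 0.997, 0.048], [-0.553, 0.012, -0.833]]
force: [-0.8, -0.1, -0.6]
grip_width: 0.003
```

```bash
python3 e.py|tail -1
```

```text
hub-frame tcp [0.0192 0.1354 0.0291] F hub [-1.  -0.1 -0.1] t 5.0333
```

Emit:
{"method": "drive_tool", "body": {"rows": [[0,0,0,0.002,-0.01,-0.004,0],[0,0,0,0.001,-0.01,-0.003,0],[0,0,0,0,-0.008,0,0],[0,0,0,0,-0.008,0,0]]}}

```text
clock: 5.37
ee_pos: [0.6079, 0.1121, 0.1744]
tcp_rot: [[-0.825, -0.076, 0.56], [-0.045, 0.997, 0.068], [-0.563, 0.031, -0.826]]
force: [21.3, 69.8, -29.0]
grip_width: 0.001
```

```bash
python3 e.py|tail -1;  python3 -c "
from h import *
c=wrist();cv2.imwrite('pics/w3.png',c['pixels'])"
```

```text
hub-frame tcp [0.0211 0.113  0.0275] F hub [  6.9  68.7 -37.5] t 5.3667
```

View pics/w3.png

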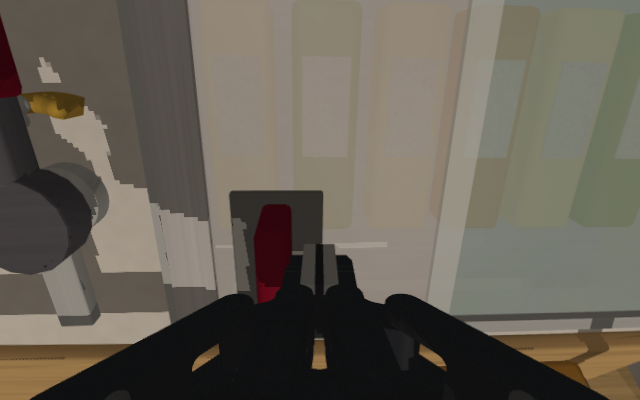

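The pull is against the fingers, with the sash at its stop (force rose to 69 N at pull y≈0.10). Next I back off, lift out and go to the lever's left side.

Emit:
{"method": "drive_tool", "body": {"rows": [[0,0,0,0,0.012,0,0],[0,0,0,0,0.012,0,0],[0,0,0,-0.012,0,0.02,0],[0,0,0,-0.014,0,0.024,0],[0,0,0,-0.014,0,0.024,0],[0,0,0,-0.025,-0.015,-0.01,0],[0,0,0,-0.025,-0.02,-0.01,0],[0,0,0,0,0,0,0]]}}

```text
clock: 6.08
ee_pos: [0.5127, 0.1197, 0.2338]
tcp_rot: [[-0.819, -0.099, 0.565], [-0.059, 0.994, 0.088], [-0.571, 0.038, -0.82]]
force: [-1.3, 0.2, -1.6]
grip_width: 0.002
```

```bash
cat > f.py <<'E'
from h import *
import sys
where(); need(h2w(p,eval(sys.argv[1])),toolR(32,.05))
E
python3 f.py [-.09,.05,.07]
cat > g.py <<'E'
from h import *
c=wrist(); cv2.imwrite('pics/w4.png',c['pixels']); print([[ (np.round(x["uv"],1).tolist(),round(x["confidence"],2)) for x in tip_of(k,"wrist")[:1]] for k in ("latch_hub","sash_grip","latch_grip")])
for q in ([0,0,0],[.03,.1,.026],[-.085,-.0025,.032]): print(proj(c,h2w(p,q)).round(1))
E
python3 g.py
```

```text
hub-frame tcp [-0.0312  0.1253  0.1263] F hub [-1.9  0.3 -0.7] t 6.0833
turn [-0.0134  0.0147 -0.0153] shift [-0.019  -0.0764 -0.0782] deg 4.514409789141349
[[([142.6, 210.1], 0.96)], [], [([96.2, 106.1], 0.62)]]
[154.  211.1]
[278.1 259.5]
[110.5 108. ]
```

View pics/w4.png

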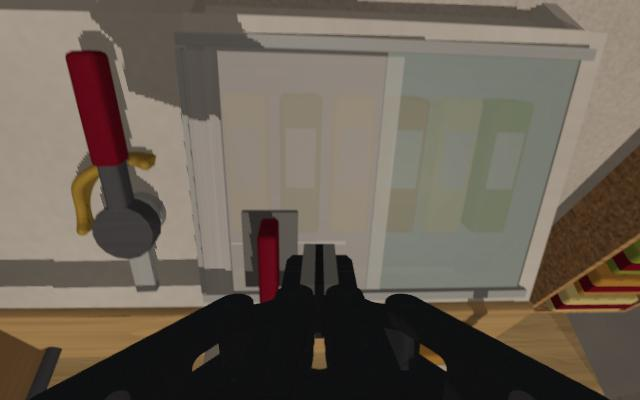

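```bash
sed -i 's/^p=.*/p=[.608,-.009,.05]/' h.py; python3 f.py [-.09,.05,.07]; python3 g.py
```

```text
hub-frame tcp [-0.0238  0.1344  0.1257] F hub [-0.8  0.1  0.4] t 6.2833
turn [-0.0138  0.0164 -0.0151] shift [-0.0252 -0.0857 -0.0813] deg 4.727399821144339
[[([141.3, 204.7], 0.69)], [([266.0, 250.1], 0.91)], [([89.6, 95.0], 0.69)]]
[140.5 202.3]
[266.1 251. ]
[92.1 95.3]
```

Reprojection now matches within about 2 px, including the pull at sash = 0. Next I approach the left of the lever.

Emit:
{"method": "drive_tool", "body": {"rows": [[-0.003,0.004,-0.003,-0.005,-0.022,-0.02,0],[-0.003,0.004,-0.003,-0.007,-0.022,-0.02,0],[-0.003,0.004,-0.003,-0.007,-0.022,-0.02,0],[-0.003,0.004,-0.003,-0.006,-0.02,-0.02,0],[0,0,0,0,0,0,0],[0,0,0,0,0,0,0]]}}

```text
clock: 6.98
ee_pos: [0.4958, 0.034, 0.1549]
tcp_rot: [[-0.847, -0.061, 0.527], [-0.049, 0.998, 0.037], [-0.529, 0.006, -0.849]]
force: [0.4, -0.2, 1.5]
grip_width: -0.0
```

```bash
python3 f.py [-.09,.05,.026]
```

```text
hub-frame tcp [-0.0878  0.0485  0.0679] F hub [ 1.1 -0.2  1.1] t 6.9833
turn [-0.0018 -0.0005 -0.0035] shift [ 0.0189  0.0024 -0.0374] deg 0.7181408640553394
```

Emit:
{"method": "drive_tool", "body": {"rows": [[0,0,-0.001,0.007,0.001,-0.014,0],[0,0,-0.001,0.007,0.001,-0.014,0],[0,0,-0.001,0.005,0,-0.01,0],[0,0,0,0,0,0,0],[0,0,0,0,-0.012,0,0],[0,0,0,0,-0.012,0,0],[0,0,0,0,-0.01,0,0],[0,0,0,0,0,0,0]]}}

```text
clock: 7.65
ee_pos: [0.524, 0.007, 0.1245]
tcp_rot: [[-0.842, -0.059, 0.536], [-0.045, 0.998, 0.038], [-0.537, 0.008, -0.843]]
force: [0.1, 0.3, -2.1]
grip_width: 0.003
```

```bash
python3 f.py [-.09,-.013,.028]
```

```text
hub-frame tcp [-0.0798  0.0202  0.0281] F hub [-1.   0.3 -1.9] t 7.65
turn [-0.0028  0.0027 -0.0028] shift [-0.0071 -0.0336 -0.0052] deg 0.8542701393998736
```

Emit:
{"method": "drive_tool", "body": {"rows": [[0,0,0,-0.003,-0.012,-0.002,0],[0,0,0,-0.003,-0.012,-0.002,0],[0,0,0,-0.002,-0.012,-0.001,0],[0,0,0,0,-0.01,0,0]]}}

```text
clock: 7.98
ee_pos: [0.5233, -0.0285, 0.131]
tcp_rot: [[-0.835, -0.069, 0.546], [-0.045, 0.997, 0.056], [-0.549, 0.022, -0.836]]
force: [-2.0, 14.3, 3.7]
grip_width: -0.002
```

```bash
python3 f.py [-.078,-.047,.034]
```

```text
hub-frame tcp [-0.0786 -0.0153  0.0349] F hub [ 0.7 14.4  3.8] t 7.9833
turn [-0.0075  0.0068 -0.0059] shift [ 0.0026 -0.0316 -0.0005] deg 2.0987535141916602
```

Emit:
{"method": "drive_tool", "body": {"rows": [[-0.002,0.002,-0.002,0.003,-0.012,-0.004,0],[-0.002,0.002,-0.002,0.003,-0.012,-0.004,0],[-0.002,0.002,-0.002,0.004,-0.012,-0.002,0],[0,0,0,0.006,-0.01,0.002,0],[0,0,0,0.007,-0.01,0.003,0]]}}

```text
clock: 8.4
ee_pos: [0.5443, -0.0737, 0.128]
tcp_rot: [[-0.85, -0.063, 0.523], [-0.044, 0.998, 0.049], [-0.525, 0.018, -0.851]]
force: [-1.6, 1.4, -1.5]
grip_width: -0.002
```

```bash
python3 f.py [-.053,-.074,.032]
```

```text
hub-frame tcp [-0.0638 -0.0614  0.0231] F hub [-2.1  1.5 -0.6] t 8.4
turn [-0.0058 -0.002  -0.0043] shift [ 0.0055 -0.0123  0.0132] deg 1.3412575251738974
```

```bash
sed -i 's/w4/w5/' g.py; python3 g.py
```

```text
[[([423.8, 339.6], 0.74)], [], []]
[424.6 337.5]
[612.2 410.2]
[463.  223.4]
```

View pics/w5.png

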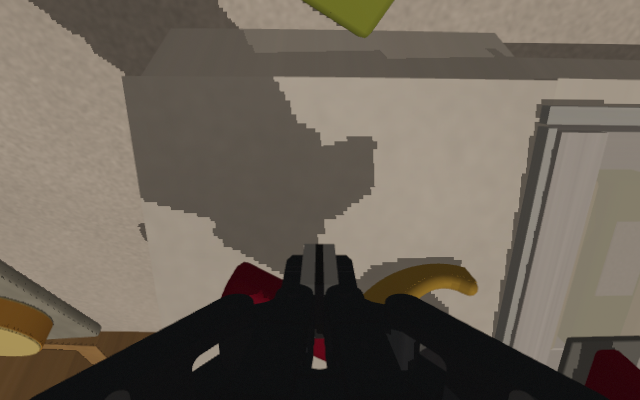

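The lever is past the crest, with its tip at (250,280) on the right of the fingers. I'll keep following it up to the notch.

Emit:
{"method": "drive_tool", "body": {"rows": [[0,0,0,0.008,-0.008,0.006,0],[0,0,0,0.008,-0.008,0.006,0],[0,0,0,0.009,-0.004,0.006,0],[0,0,0,0.009,-0.002,0.005,0],[0,0,0,0.007,0,0.004,0]]}}

```text
clock: 9.02
ee_pos: [0.5822, -0.0948, 0.1525]
tcp_rot: [[-0.856, -0.067, 0.513], [-0.046, 0.998, 0.053], [-0.515, 0.021, -0.857]]
force: [-27.2, -7.8, 3.0]
grip_width: -0.004
```

```bash
python3 f.py [-.029,-.086,.028]
```

```text
hub-frame tcp [-0.0198 -0.0844  0.0258] F hub [-22.4  -6.5  16.4] t 9.0167
turn [-0.0064 -0.0058 -0.0054] shift [-0.009  -0.0021 -0.0027] deg 1.83526168792369
```

Emit:
{"method": "drive_tool", "body": {"rows": [[0,0,0,-0.012,0,-0.006,0],[0,0,0,-0.012,0,-0.006,0],[0,0,0,-0.014,0,0.01,0],[0,0,0,-0.02,0,0.025,0],[0,0,0,-0.02,0,0.028,0],[0,0,0,-0.02,0.02,0.028,0],[0,0,0,-0.02,0.02,0.02,0],[0,0,0,0,0,0,0]]}}

```text
clock: 9.68
ee_pos: [0.4646, -0.0579, 0.259]
tcp_rot: [[-0.853, -0.058, 0.519], [-0.04, 0.998, 0.047], [-0.52, 0.019, -0.854]]
force: [1.6, -0.9, 0.7]
grip_width: 0.002
```

Emit:
{"method": "drive_tool", "body": {"rows": [[0,0,0,-0.01,0.025,0.01,0],[0,0,0,0,0.025,0,0],[0,0,0,0,0,0,0],[0,0,0,0,0,0,0],[0,0,0,0,0,0,0]]}}

```text
clock: 10.1
ee_pos: [0.4579, -0.0075, 0.2782]
tcp_rot: [[-0.843, -0.057, 0.536], [-0.04, 0.998, 0.043], [-0.537, 0.015, -0.843]]
force: [-0.4, 0.6, -0.4]
grip_width: 0.0
```

```bash
sed -i 's/w5/w6/;s/\[-.085,-.0025,.032\]/[-.0085,-.0845,.028]/' g.py; python3 g.py; python3 -c "
from h import *
where()"
```

```text
[[([306.3, 218.6], 0.65)], [([410.1, 252.6], 0.83)], [([221.9, 226.0], 0.63)]]
[308.  218.1]
[408. 255.]
[218.6 221.9]
hub-frame tcp [-0.0615  0.008   0.194 ] F hub [0.3 0.2 0.7] t 10.3
```

View pics/w6.png

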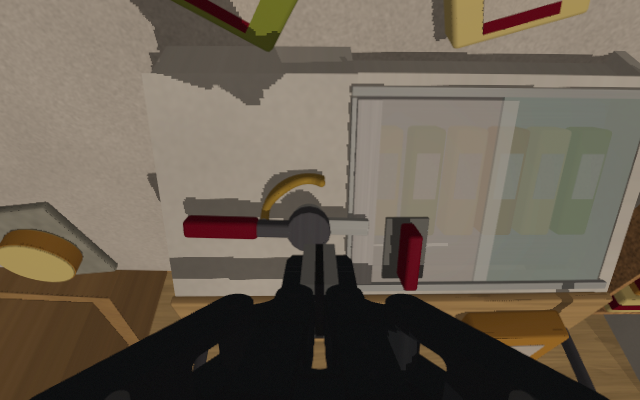

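Run:
```python
from h import *
for n in ("top","side"):
    c=cam(n)
    for k,q in dict(latch_hub=[0,0,0],sash_grip=[.03,.1,.026],latch_grip=[-.0085,-.0845,.028]).items(): print(n,k,proj(c,h2w(p,q)).round(1),[(np.round(x["uv"],1).tolist(),round(x["confidence"],2)) for x in tip_of(k,n)[:1]])
    for k in ("cheese_pale","cheese_herb","jar_jam","jar_honey","bowl","jar_mustard","cheese_ledge"): 
        if n=="top": print(k,[(np.round(x["uv"],1).tolist(),round(x["confidence"],2)) for x in tip_of(k,n)[:1]])
c=wrist(); m=masks_of("sash_grip","wrist"); print(m[0]["extent"] if m else None)
for q in ([0,.1,.043],[.06,.1,.043],[0,.093,.043],[0,.107,.043]): print(proj(c,h2w(p,q)).round(1))
where()
```

```text
top latch_hub [342.6 190.9] [([340.0, 189.6], 0.95)]
top sash_grip [315.6 186.7] [([315.4, 186.7], 0.63)]
top latch_grip [366.  194.8] [([366.4, 194.1], 0.62)]
cheese_pale [([295.7, 244.1], 0.71)]
cheese_herb [([362.0, 241.7], 0.84)]
jar_jam [([449.9, 215.8], 0.87)]
jar_honey [([451.9, 245.0], 0.54)]
bowl [([179.1, 245.2], 0.77)]
jar_mustard [([323.2, 150.9], 0.64)]
cheese_ledge [([274.2, 151.9], 0.62)]
side latch_hub [324.7 201.2] [([324.6, 202.3], 0.57)]
side sash_grip [308.  204.8] [([309.5, 205.6], 0.83)]
side latch_grip [340.  188.8] [([340.4, 188.8], 0.53)]
[350.7, 93.7, 517.9, 291.1]
[415.5 235.6]
[410.  290.9]
[408.  235.7]
[423.  235.5]
hub-frame tcp [-0.0611  0.0089  0.1946] F hub [-0.4 -0.   0.1] t 11.15
```

```bash
python3 -c "
from h import *
s=sense(); print(s['clock'],s['force'],np.abs(s['joint_vel']).max()); job_done()"
```

```text
11.15 [-0.43297265 -0.03390386 -0.12149774] 0.002200986431665259
the job is handed in; nothing more can be done
```

I pushed the sash to the right with closed fingers until it met its stop; the side force rose to about 69 N there. Then I swung the lever over the cam into the notch, pushed it on until it met its stop, backed off clear and handed in at 11.2 s.

Last checks:
- **Sash:** the top and side cameras put the pull within about 2 px of where it should be when shut. The wrist camera differed by 2–4 px, roughly 2–4 mm, which I took as detection noise.
- **Lever:** the grip sleeve appears at about 1.45–1.5 rad. Its lift could not be measured directly. I inferred that it had dropped from its angle, from the push force falling away past the crest, and from the lever staying put after I let go.
- **Cheeses, jars and bowl:** the top camera showed them within about 4 px (roughly 15 mm at most, near the detection noise) of where they started. I noticed no contact with any of them.
- **Robot:** it stood clear of everything with no force on the tool.

One correction on the way: my first estimate of the case was about 8 mm off sideways because the arm was still settling. I fixed this before moving to the lever.

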